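# Start the cranked bolt of the counter clamp

### The arm

A 6-joint arm with a two-finger parallel gripper is mounted at the origin on the work surface. World frame = base frame: x ahead of the robot, y to its left, z up, the work surface at z = 0. Lengths are in m, angles in rad, forces in N, time in s.
With the tool pointing down it reaches from about 0.35 to 0.775 m from the base axis. Payload 5.5 kg.
Tool frame: the origin (TCP) lies at the very end of the fingers, on their centre line; the grasp point (between the pads) lies 19 mm behind it; x points along the fingers, y is the direction in which the jaws open and shut, and the axes are right-handed (so a half turn about x gives the same grasp; the last joint's range is limited). The gripper opens to 85 mm and grips with 20 to 120 N. Pads are 22 mm wide; open, the fingers measure 114 mm over their backs; the gripper's body (76 mm by 85 mm) begins 54 mm behind the grasp point. The pads swing forward as they close: fully open they stand 13 mm farther back than shut.
Start: joints at [-1.323, 0.313, 0.046, 1.304, 0, 1.431], TCP at [0.217, -0.532, 0.231] pointing down, gripper open.
Joint ranges: [-2.76, 2.76], [-0.86, 1.69], [-1.03, 1.26], [-2.2, 2.34], [-1.47, 1.5], [-3.14, 3.14]. Speed limits (rad/s): [2.57, 2.57, 3.14, 3.14, 3.14, 3.14].

### API

Orientations are given as a unit quaternion [w, x, y, z].
In Python, from workcell import env gives the robot as it stands.
- The arm moves only by the tool drive_tool, never from a script. Its argument "plan" is a list that holds one entry, the list of rows, each a list of 7 numbers: the shift along the tool's x, y, z in cm, then the turn, a rotation vector about the tool's x, y, z in degrees, then the opening, from 0 (shut) to 1 (fully open). In form: [[[tx, ty, tz, wx, wy, wz, fingers], ...]]. A call has exactly 5 rows; each row shifts and turns the commanded pose from where the row before left it, along the tool's axes as they then stand; what a row does not reach is not made up. A row lasts 1/12 s, in which the tool goes at most 41.7 mm and 7.16 degrees, less where a joint would pass 70% of its speed; a pose out of reach is approached as far as the arm can. A call with a gripper value outside its range is refused whole. The fingers move at their own pace and stop on an object; "squeeze" is the grip in N (left out, the last holds). Time passes only in rows, so rows that do not move let the fingers close, or fill a call up. It gives the time, the measured TCP pose, the force and the opening at its end, in the units of the state.
- env.get_state(): the state, without advancing time (a new reading comes with each control period).
- env.read_camera(name): name is "scene" or "top"; returns the picture (420x560x3 uint8, red, green, blue); there is no depth.
- env.camera_model(name): a dict with "camera_matrix" (3x3 intrinsics, pixels), "camera_from_world" (4x4, takes a point from world to camera coordinates). Camera axes: x right, y down, z forward; pixel columns grow to the right and rows downward; lengths in m; the calibration is good to about 2 mm. A picture is of the moment at which its call begins. camera_model takes no time and is no camera call.
- env.hand_in(): hands the job in, once; it reports no verdict.
The state is a dict: "clock": time; "joint_pos": joint angles; "qvel": joint speeds; "tau": joint torques, N m; "tcp_pos": TCP position; "orientation": TCP orientation; "wrist_force": force on the tool from outside, world axes, zero at the start; "ft_torque": the same for the moment, N m; "finger_gap": finger opening in m.
Only numpy, scipy, OpenCV 4.12 (cv2) and the standard library are available. Lean on these libraries where they do the work, as an engineer would, in place of code of your own. Each camera call takes 0.05 s, during which the arm holds its last target.

### The job

The cranked bolt of the brass counter clamp has to be started properly in its threaded boss. First lift the tall tin out of the crank's way and stand it upright on the wooden board; then, by the crank's grip, turn the bolt backward (anticlockwise from above) until it drops off the start of the thread, and from there forward (clockwise) one full turn. Finish still holding the grip in the closed fingers with the bolt started like that, and leave the tray, the gift box and the dish alone.

Things in the scene. Friction and masses are not known exactly. Their poses are not given: they have to be found in the camera images.
- clamp: fixed brass clamp: square base plate 76 x 76 x 8 mm with a round threaded boss 52 mm in diameter up to 54 mm above the counter. Origin: centre of its underside on the counter, on the upright axis about which the crank turns; z up. Its yaw varies
- crank (a joint): angle (rad) of the steel crank on the boss, growing forward (clockwise from above); at 0 its arm points along the clamp's own -x; no end stop within three turns. Hub 32 mm across, 54 to 74 mm above the counter; arm top at 68 mm, arm end 68 mm from the axis. It never moves up or down, is stiff to turn (about 0.1 N m) and stays where it is left
- grip: upright wooden grip at the crank's end: a round pin 18 mm in diameter, 45 mm tall (69 to 114 mm above the counter), on an axis 58 mm from the crank axis. It spins freely on its own axis, so closed fingers can hold it and lead it round the circle without turning the wrist. Origin: centre of its underside, 69 mm above the counter
- bolt (a joint): height (m, up) of the steel bolt; it turns with the crank, sprung down through its hub. At the start it rests at about -0.001 on the thread’s flat end and jams if turned forward. Backward it stays there until it drops at once to -0.010, at an unknown angle at most 0.7 turn back; 1 rad beyond the drop is a stop. Then forward it goes in 10 mm a turn: -0.020 after one turn
- bolt_top (a point): centre of the top face of the bolt's round steel head, 28 mm in diameter and 9 mm thick, on the crank axis above the hub. Its height above the counter is 109 mm plus the bolt's joint value; the 10 mm drop is plain to see
- tin: loose upright tin, 53 mm in diameter, 120 mm tall, 0.2 to 0.4 kg, with a dark lid (top 20 mm) and a paper band. Origin: centre of its underside. It stands on the counter beside the clamp, 70 to 90 mm from the crank axis, where it blocks the crank's circle
- board: fixed wooden serving board 220 x 160 x 12 mm, empty. Origin: centre of its underside, long side along its own x, top 12 mm above the counter
- tray: loose black tray of pralines, 140 x 100 x 30 mm, a bystander. Origin: centre of its underside
- giftbox: loose cardboard gift box with a white lid, 94 x 94 x 50 mm, a bystander. Origin: centre of its underside
- dish: loose white round dish, 90 mm in diameter, 40 mm tall, a bystander. Origin: centre of its underside
Not all that is in view belongs to the job. Of the things that look like the tin, take the one that is farthest to the robot's right at the start.

How it is judged:
On the way, in this order (a step that is already met when the one before it is completed fails the run):
1. the tin stands upright on the board, let go (x of tin in the frame of board between -0.11 and 0.11 m and y of tin in the frame of board between -0.08 and 0.08 m and height (world z) of tin between 0.007 and 0.018 m and angle between tin's own z axis and vertical below 0.12 rad and linear speed of tin below 0.03 m/s and contact force between the fingers and tin below 0.1 N), for 0.2 s.
2. the bolt, turned backward, drops off the thread's start (falls past 4.5 mm down faster than 60 mm/s while the crank turns backward) (velocity of joint bolt below -0.06 m/s and value of joint bolt below -0.0045 m and velocity of joint crank below 0 rad/s).
At the end, for the whole second after the job is handed in: The bolt is one turn in, within a quarter turn (7.5 to 12.5 mm below its height just after the drop), the crank is still and the fingers hold its grip with more than 3 N; the tin stands upright and released on the board (all of step 1 and value of joint bolt between -0.0225 and -0.0175 m and velocity of joint crank between -0.2 and 0.2 rad/s and contact force between the fingers and grip above 3 N); the arm keeps its last pose, push and grip.
It fails at once if the tin is knocked over (angle between tin's own z axis and vertical above 0.7 rad).
It fails at once if the tray is moved by more than 30 mm (distance of tray from where it was at the start of the episode above 0.03 m).
It fails at once if the gift box is moved by more than 30 mm (distance of giftbox from where it was at the start of the episode above 0.03 m).
It fails at once if the dish is moved by more than 30 mm (distance of dish from where it was at the start of the episode above 0.03 m).
It also fails if it takes over 64 s, if anything falls off the work surface, if the arm or the gripper's body presses on something with over 40 N, if the wrist force passes 120 N, or if a joint passes its speed limit or range.

## Working session

There is one attempt and no reset: what is moved stays moved. The work goes in short steps, Python scripts to look and compute and a tool call to move; the robot and the scene stay as the last step left them, time stands still between calls to the robot, and variables do not carry over. Pictures are saved under pics/ and viewed, and the job is handed in when it is done.

Besides the shell and the picture viewer there is one more tool, called after "Call:" by a JSON object that holds its "fn" and its "kwargs". drive_tool: Moves the arm, as the interface text tells. Its arguments: {"type":"object","properties":{"plan":{"type":"array","items":{"type":"array","items":{"type":"array","items":{"type":"number"}}}},"squeeze":{"type":"number"}},"required":["plan"]}

```bash
ls; mkdir -p pics; python3 - <<'E'
from workcell import env
import cv2
print(env.get_state())
for n in("scene","top"):
    im=env.read_camera(n); cv2.imwrite(f"pics/{n}0.png",im[:,:,::-1]); m=env.camera_model(n); print(n,m)
E
```

```text
pics
{'clock': 0.0, 'joint_pos': array([-1.32259997e+00,  3.14009844e-01,  4.49778382e-02,  1.30363479e+00,
        2.74310123e-05,  1.43123356e+00]), 'qvel': array([-0.00036202, -0.00167209,  0.00047429,  0.00089516,  0.00093306,
        0.00024454]), 'tau': array([ 5.68729627e-05, -4.80628502e+01,  2.98534298e+01,  1.93711667e-02,
       -1.79049894e-04, -5.11344098e-06]), 'tcp_pos': array([ 0.21730425, -0.5317891 ,  0.23040306]), 'orientation': array([-0.13557536, -0.69383202, -0.13689708,  0.69388446]), 'wrist_force': array([-0.1004625 ,  0.36191349,  0.71803341]), 'ft_torque': array([-0.01686786, -0.02027982, -0.02138558]), 'finger_gap': 0.08545796395535898}
scene {'camera_matrix': array([[416.9140338 ,   0.        , 281.67271777],
       [  0.        , 416.9140338 , 209.91417789],
       [  0.        ,   0.        ,   1.        ]]), 'camera_from_world': array([[-0.14075347,  0.99004206, -0.00227525,  0.09068254],
       [ 0.75414947,  0.10572732, -0.64813602, -0.35084913],
       [-0.64144137, -0.09294327, -0.76152119,  1.57500064],
       [ 0.        ,  0.        ,  0.        ,  1.        ]])}
top {'camera_matrix': array([[383.10504988,   0.        , 277.16692677],
       [  0.        , 383.10504988, 207.95853339],
       [  0.        ,   0.        ,   1.        ]]), 'camera_from_world': array([[ 0.15503801, -0.98790597,  0.00223776, -0.08034558],
       [-0.9660063 , -0.15207471, -0.20905766,  0.58458897],
       [ 0.20686962,  0.03025019, -0.97790076,  0.86890619],
       [ 0.        ,  0.        ,  0.        ,  1.        ]])}
```

View pics/scene0.png

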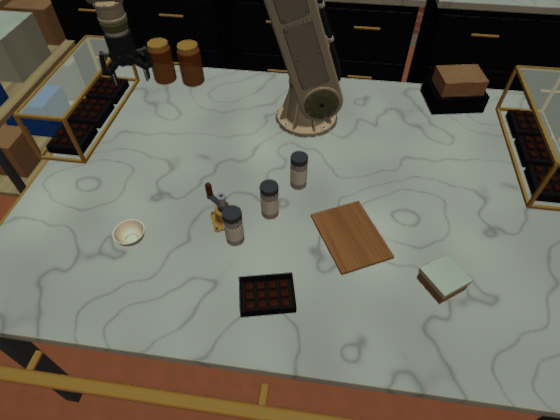

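View pics/top0.png

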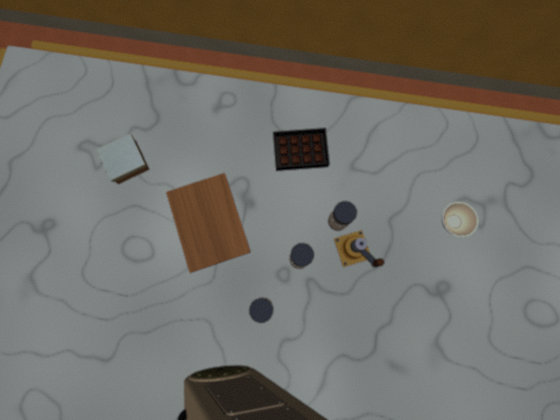

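The scene view shows three tins at about (233,226), (269,199) and (299,170), with the clamp at (220,205), the board at (352,237), the tray at (267,295), the dish at (129,233) and the gift box at (445,277). In the top view the tin beside the clamp, at (344,212), is farthest right. I'll enlarge both views.

```bash
python3 - <<'E'
import cv2
a=cv2.imread("pics/top0.png")[190:290,280:400]; cv2.imwrite("pics/topc.png",cv2.resize(a,None,fx=6,fy=6,interpolation=cv2.INTER_CUBIC))
a=cv2.imread("pics/scene0.png")[160:260,180:320]; cv2.imwrite("pics/scenec.png",cv2.resize(a,None,fx=5,fy=5,interpolation=cv2.INTER_CUBIC))
E
```

```text
(no output)
```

View pics/topc.png

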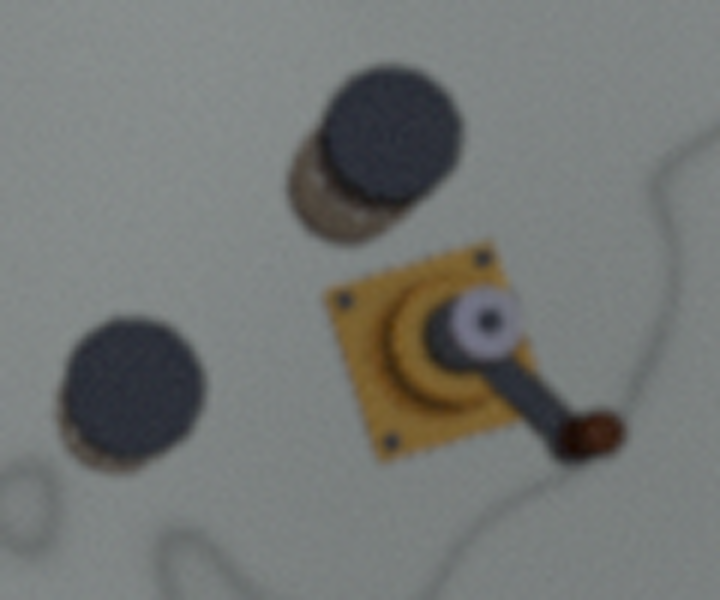

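View pics/scenec.png

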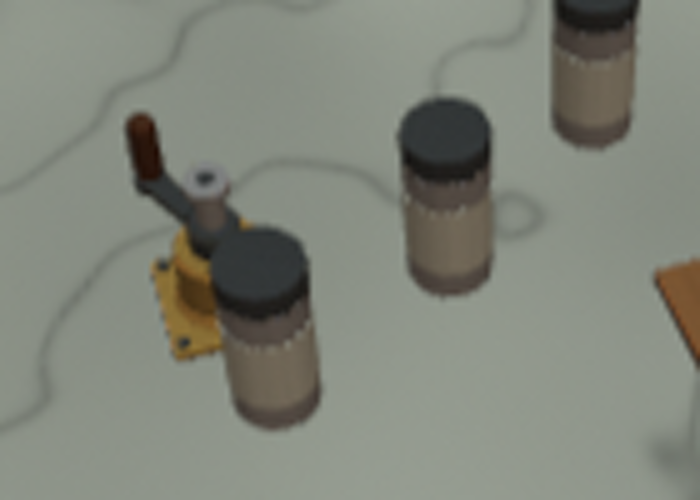

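```bash
cat > h.py <<'E'
import numpy as np
from workcell import env
def ray(n,u,v,z):
    m=env.camera_model(n); T=np.array(m["camera_from_world"]);K=m["camera_matrix"]
    d=T[:3,:3].T@np.linalg.solve(K,[u,v,1]); o=-T[:3,:3].T@T[:3,3]
    return (o+d*(z-o[2])/d[2]).round(4)
def proj(n,p):
    m=env.camera_model(n); T=np.array(m["camera_from_world"]);K=m["camera_matrix"]
    q=K@(T[:3,:3]@np.array(p)+T[:3,3]); return (q[:2]/q[2]).round(1)
E
python3 - <<'E'
from h import *
for nm,c,u,v,z in [("tin","top",345.3,212.5,.12),("tin","scene",231.8,211.6,.12),("tin2","top",302.3,254.8,.12),("tin3","top",261,310,.12),
 ("bolt","top",361.2,243.8,.108),("bolt","scene",221.4,196,.108),("grip","top",380.7,262.2,.114),("grip","scene",208,184,.114),("base","top",352.8,248.5,.008),
 ("b1","top",222,174,.012),("b2","top",167,193,.012),("b3","top",190,272,.012),("b4","top",250,251,.012),("tray","top",302,149,.03),("dish","top",460,219,.04),("c1","top",362,230,.008),("c2","top",334.7,238.7,.008),("c3","top",343.7,267,.008)]:
    print(nm,c,ray(c,u,v,z))
from scipy.spatial.transform import Rotation as R
s=env.get_state();w,x,y,z=s["orientation"];print(R.from_quat([x,y,z,w]).as_matrix().round(3))
E
```

```text
tin top [ 0.5913 -0.1448  0.12  ]
tin scene [ 0.5942 -0.1416  0.12  ]
tin2 top [ 0.4814 -0.0619  0.12  ]
tin3 top [0.3505 0.0092 0.12  ]
bolt top [ 0.5279 -0.1907  0.108 ]
bolt scene [ 0.5324 -0.1863  0.108 ]
grip top [ 0.4929 -0.2369  0.114 ]
grip scene [ 0.4977 -0.2331  0.114 ]
base top [ 0.5279 -0.1912  0.008 ]
b1 top [0.6677 0.1693 0.012 ]
b2 top [0.5953 0.3001 0.012 ]
b3 top [0.407  0.2008 0.012 ]
b4 top [0.4812 0.063  0.012 ]
tray top [ 0.7617 -0.0271  0.03  ]
dish top [ 0.6374 -0.4393  0.04  ]
c1 top [ 0.5783 -0.209   0.008 ]
c2 top [ 0.5454 -0.1431  0.008 ]
c3 top [ 0.4785 -0.1741  0.008 ]
[[-0.     0.378 -0.926]
 [ 0.002 -0.926 -0.378]
 [-1.    -0.002 -0.   ]]
```

Call:
{"fn": "drive_tool", "kwargs": {"plan": [[[0.13,-1.45,-3.3,0,0,0,1],[0.13,-1.45,-3.3,0,0,0,1],[0.13,-1.45,-3.3,0,0,0,1],[0.13,-1.45,-3.3,0,0,0,1],[0.13,-1.45,-3.3,0,0,0,1]]], "squeeze": 40}}

```text
clock: 0.52
tcp_pos: [0.3434, -0.4013, 0.2243]
orientation: [-0.136, -0.694, -0.136, 0.694]
wrist_force: [0.2, -0.6, -0.3]
finger_gap: 0.0857
```

Call:
{"fn": "drive_tool", "kwargs": {"plan": [[[0.13,-1.45,-3.3,0,0,0,1],[0.13,-1.45,-3.3,0,0,0,1],[0.13,-1.45,-3.3,0,0,0,1],[0.13,-1.45,-3.3,0,0,0,1],[0.13,-1.45,-3.3,0,0,0,1]]]}}

```text
clock: 0.93
tcp_pos: [0.4689, -0.2716, 0.2179]
orientation: [-0.136, -0.694, -0.136, 0.694]
wrist_force: [0.9, -1.1, -0.7]
finger_gap: 0.0855
```

Call:
{"fn": "drive_tool", "kwargs": {"plan": [[[0.13,-1.45,-3.3,0,0,0,1],[0.13,-1.45,-3.3,0,0,0,1],[0.13,-1.45,-3.3,0,0,0,1],[0.13,-1.45,-3.3,0,0,0,1],[0.13,-1.45,-3.3,0,0,0,1]]]}}

```text
clock: 1.35
tcp_pos: [0.5942, -0.1421, 0.2112]
orientation: [-0.136, -0.694, -0.136, 0.694]
wrist_force: [0.9, -0.3, -0.5]
finger_gap: 0.0853
```

```bash
cat >> h.py <<'E'
from scipy.spatial.transform import Rotation as R
def go(target):
    s=env.get_state();w,x,y,z=s["orientation"];M=R.from_quat([x,y,z,w]).as_matrix()
    print("t",round(float(s["clock"]),2),"pos",s["tcp_pos"].round(4),"F",s["wrist_force"].round(1),"gap",round(float(s["finger_gap"]),4)); print(M.round(3).tolist()); print("tool cm",(100*M.T@(np.array(target)-s["tcp_pos"])).round(2))
def pic(n,name,box=None,f=1):
    import cv2
    im=env.read_camera(n)[:,:,::-1]
    if box: u0,v0,u1,v1=box; im=im[v0:v1,u0:u1]
    cv2.imwrite("pics/"+name+".png",cv2.resize(im,None,fx=f,fy=f,interpolation=cv2.INTER_CUBIC))
E
python3 -c "
from h import *
go([.593,-.143,.075])"
```

```text
t 1.35 pos [ 0.5942 -0.1421  0.2112] F [ 0.9 -0.3 -0.5] gap 0.0853
[[-0.001, 0.378, -0.926], [0.0, -0.926, -0.378], [-1.0, -0.0, 0.001]]
tool cm [13.62  0.04  0.13]
```

Call:
{"fn": "drive_tool", "kwargs": {"plan": [[[2.7,0,0.02,0,0,0,1],[2.7,0,0.02,0,0,0,1],[2.7,0,0.02,0,0,0,1],[2.7,0,0.02,0,0,0,1],[2.7,0,0.02,0,0,0,1]]]}}

```text
clock: 1.77
tcp_pos: [0.5921, -0.1438, 0.0751]
orientation: [-0.136, -0.694, -0.137, 0.694]
wrist_force: [0.4, -0.0, 0.1]
finger_gap: 0.085
```

```bash
python3 -c "
from h import *
go([.593,-.143,.075])
pic('scene','s1',(160,140,320,260),5)"
```

```text
t 1.77 pos [ 0.5921 -0.1438  0.0751] F [ 0.4 -0.   0.1] gap 0.085
[[-0.001, 0.379, -0.926], [0.0, -0.926, -0.379], [-1.0, -0.0, 0.001]]
tool cm [ 0.01 -0.04 -0.11]
```

View pics/s1.png

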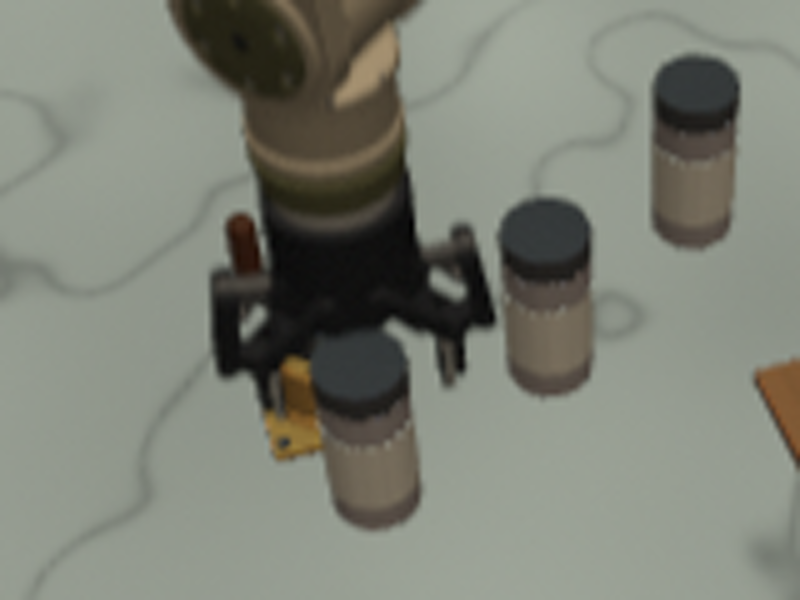

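The pads at crop (275,395) and (450,365) straddle the tin lid at (360,370). I'll check the centring by projection.

```bash
python3 -c "
from h import *
p=np.array([.5921,-.1438,.088]);y=np.array([.378,-.926,0])*.0425
for q in (p-y,p+y,[.593,-.143,.12],[.593,-.143,.088],[.593,-.143,0]): print((proj('scene',q)-[160,140])*5)"
```

```text
[437.5 377.5]
[284.5 407. ]
[357. 356.]
[362.5 394. ]
[376.5 490. ]
```

Call:
{"fn": "drive_tool", "kwargs": {"plan": [[[0,0,0,0,0,0,0],[0,0,0,0,0,0,0],[0,0,0,0,0,0,0],[0,0,0,0,0,0,0],[0,0,0,0,0,0,0]]], "squeeze": 40}}

```text
clock: 2.23
tcp_pos: [0.5941, -0.1447, 0.0789]
orientation: [0.137, 0.695, 0.136, -0.693]
wrist_force: [0.4, 0.3, 3.6]
finger_gap: 0.0519
```

Call:
{"fn": "drive_tool", "kwargs": {"plan": [[[-0.2,0,0,0,0,0,0],[-0.8,0,0,0,0,0,0],[-1.5,0,0,0,0,0,0],[-1.5,0,0,0,0,0,0],[-1,0,0,0,0,0,0]]]}}

```text
clock: 2.65
tcp_pos: [0.5927, -0.1443, 0.1285]
orientation: [0.136, 0.694, 0.136, -0.694]
wrist_force: [-0.1, -0.5, -2.7]
finger_gap: 0.0522
```

```bash
python3 -c "
from h import *
go([.54,.165,.125])
pic('scene','s2',(160,140,320,260),5)"
```

```text
t 2.65 pos [ 0.5927 -0.1443  0.1285] F [-0.1 -0.5 -2.7] gap 0.0522
[[0.001, 0.378, -0.926], [-0.001, -0.926, -0.378], [-1.0, 0.001, -0.001]]
tool cm [  0.33 -30.63  -6.82]
```

View pics/s2.png

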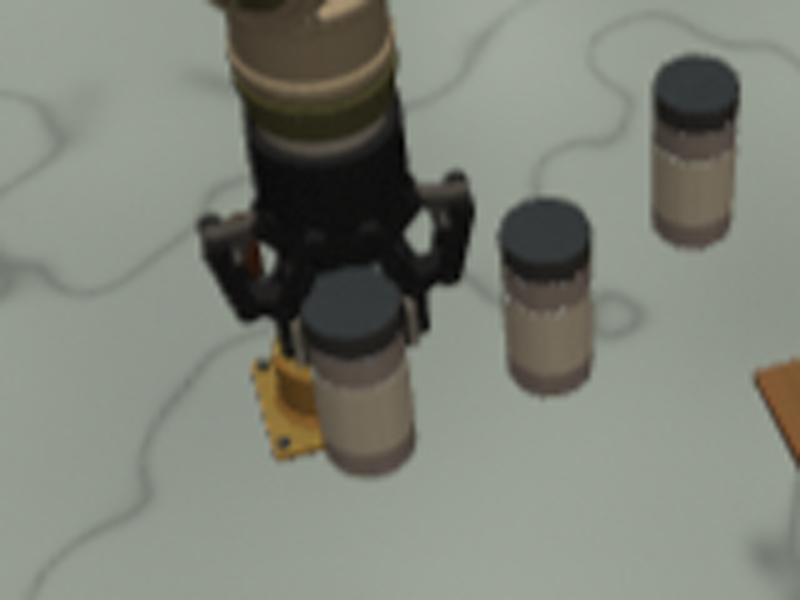

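The tin is lifted (gap 52 mm, 2.7 N), and its bottom at crop (370,465) is clear of the counter. Next I carry it over the board.

Call:
{"fn": "drive_tool", "kwargs": {"plan": [[[0,-1.5,-0.3,0,0,0,0],[0,-3.1,-0.7,0,0,0,0],[0,-3.1,-0.7,0,0,0,0],[0,-3.1,-0.7,0,0,0,0],[0,-3.1,-0.7,0,0,0,0]]]}}

```text
clock: 3.12
tcp_pos: [0.5672, -0.0021, 0.1259]
orientation: [-0.136, -0.693, -0.136, 0.694]
wrist_force: [0.6, 0.2, -3.4]
finger_gap: 0.0519
```

Call:
{"fn": "drive_tool", "kwargs": {"plan": [[[0,-3.1,-0.7,0,0,0,0],[0,-3.1,-0.7,0,0,0,0],[0,-3.1,-0.7,0,0,0,0],[0,-3.1,-0.7,0,0,0,0],[0,-3.1,-0.7,0,0,0,0]]]}}

```text
clock: 3.53
tcp_pos: [0.5409, 0.1548, 0.1261]
orientation: [-0.136, -0.693, -0.136, 0.694]
wrist_force: [0.6, -0.3, -2.7]
finger_gap: 0.052
```

Call:
{"fn": "drive_tool", "kwargs": {"plan": [[[0,-1,-0.2,0,0,0,0],[0.8,0,0,0,0,0,0],[0.8,0,0,0,0,0,0],[0.4,0,0,0,0,0,0],[0,0,0,0,0,0,0]]]}}

```text
clock: 3.95
tcp_pos: [0.5393, 0.1616, 0.1047]
orientation: [-0.136, -0.693, -0.136, 0.695]
wrist_force: [-1.8, -0.8, -4.0]
finger_gap: 0.0519
```

```bash
python3 -c "
from h import *
go([.54,.165,.091])
pic('scene','s3',(260,140,420,260),5)"
```

```text
t 3.95 pos [0.5393 0.1616 0.1047] F [-1.8 -0.8 -4. ] gap 0.0519
[[-0.003, 0.377, -0.926], [-0.001, -0.926, -0.377], [-1.0, -0.0, 0.004]]
tool cm [ 1.37 -0.29 -0.2 ]
```

View pics/s3.png

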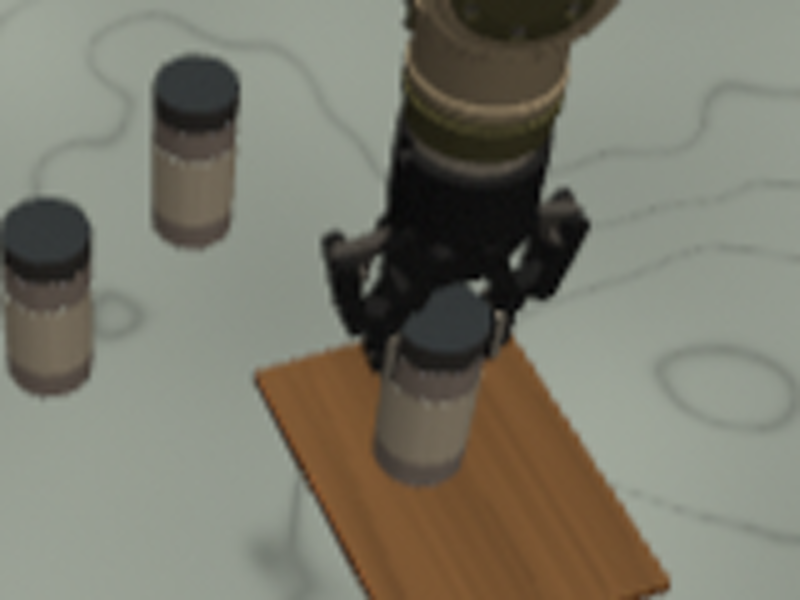

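```bash
python3 -c "
from h import *
for z in (.025,.145): print((proj('scene',[.539,.162,z])-[260,140])*5)"
```

```text
[414. 448.]
[438.5 309.5]
```

Call:
{"fn": "drive_tool", "kwargs": {"plan": [[[0.2,0,0,0,0,0,0],[0.2,0,0,0,0,0,0],[0.2,0,0,0,0,0,0],[0.2,0,0,0,0,0,0],[0,0,0,0,0,0,0]]]}}

```text
clock: 4.42
tcp_pos: [0.5403, 0.1627, 0.0984]
orientation: [-0.136, -0.694, -0.136, 0.694]
wrist_force: [0.2, -0.1, -3.1]
finger_gap: 0.0517
```

Call:
{"fn": "drive_tool", "kwargs": {"plan": [[[0.1,0,0,0,0,0,0],[0.1,0,0,0,0,0,0],[0.1,0,0,0,0,0,0],[0.1,0,0,0,0,0,0],[0,0,0,0,0,0,0]]]}}

```text
clock: 4.83
tcp_pos: [0.5404, 0.163, 0.0946]
orientation: [-0.136, -0.694, -0.136, 0.694]
wrist_force: [-1.0, 0.1, -2.6]
finger_gap: 0.0519
```

Call:
{"fn": "drive_tool", "kwargs": {"plan": [[[0.1,0,0,0,0,0,0],[0.1,0,0,0,0,0,0],[0.1,0,0,0,0,0,0],[0,0,0,0,0,0,0],[0,0,0,0,0,0,0]]]}}

```text
clock: 5.25
tcp_pos: [0.5404, 0.1629, 0.0917]
orientation: [-0.136, -0.694, -0.136, 0.694]
wrist_force: [-0.2, 0.5, -2.9]
finger_gap: 0.0519
```

Call:
{"fn": "drive_tool", "kwargs": {"plan": [[[0.1,0,0,0,0,0,0],[0.1,0,0,0,0,0,0],[0.1,0,0,0,0,0,0],[0,0,0,0,0,0,0],[0,0,0,0,0,0,0]]]}}

```text
clock: 5.67
tcp_pos: [0.5415, 0.1632, 0.091]
orientation: [0.136, 0.695, 0.136, -0.693]
wrist_force: [-3.4, -0.2, 10.0]
finger_gap: 0.0521
```

```bash
python3 -c "
from h import *
go([.54,.165,.091])
pic('scene','s4',(300,180,380,240),10)"
```

```text
t 5.67 pos [0.5415 0.1632 0.091 ] F [-3.4 -0.2 10. ] gap 0.0521
[[0.003, 0.378, -0.926], [0.001, -0.926, -0.378], [-1.0, 0.001, -0.003]]
tool cm [-0.   -0.22  0.07]
```

View pics/s4.png

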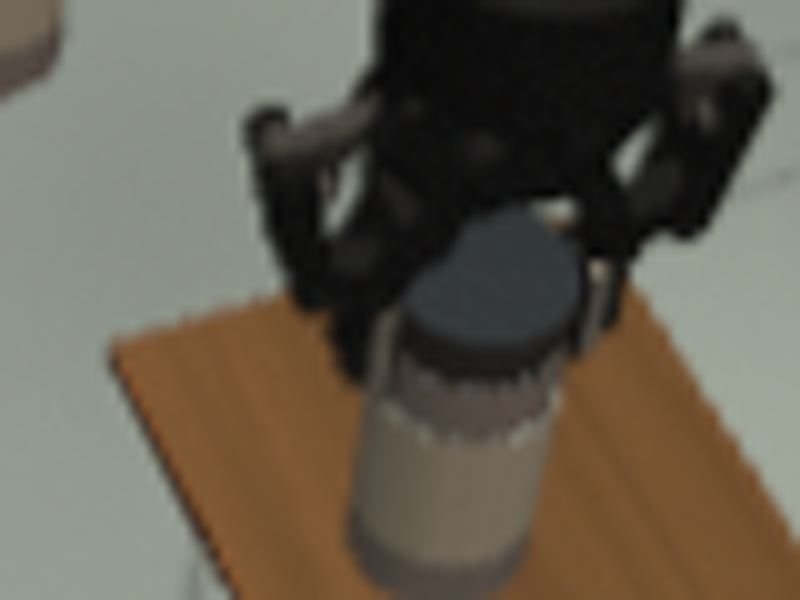

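Contact at the expected height (force now +10 N), so I release.

Call:
{"fn": "drive_tool", "kwargs": {"plan": [[[-0.1,0,0,0,0,0,0.7],[0,0,0,0,0,0,0.8],[0,0,0,0,0,0,1],[0,0,0,0,0,0,1],[0,0,0,0,0,0,1]]]}}

```text
clock: 6.13
tcp_pos: [0.5405, 0.1629, 0.0896]
orientation: [-0.136, -0.694, -0.136, 0.694]
wrist_force: [0.1, -0.1, -0.5]
finger_gap: 0.0852
```

Call:
{"fn": "drive_tool", "kwargs": {"plan": [[[-0.5,0,0,0,0,0,1],[-2.5,0,0,0,0,0,1],[-3,0,0,0,0,0,1],[-3,0,0,0,0,0,1],[-2.5,0,0,0,0,0,1]]]}}

```text
clock: 6.55
tcp_pos: [0.5407, 0.163, 0.207]
orientation: [0.136, 0.694, 0.136, -0.693]
wrist_force: [0.6, -0.5, -0.7]
finger_gap: 0.0855
```

```bash
python3 -c "
from h import *
go([.495,-.235,.19])
pic('scene','s5',(160,140,440,320),2.8)
pic('top','t5',(160,150,400,290),3.3)"
```

```text
t 6.55 pos [0.5407 0.163  0.207 ] F [ 0.6 -0.5 -0.7] gap 0.0855
[[0.001, 0.378, -0.926], [0.0, -0.926, -0.378], [-1.0, 0.0, -0.001]]
tool cm [ 1.69 35.12 19.28]
```

View pics/s5.png

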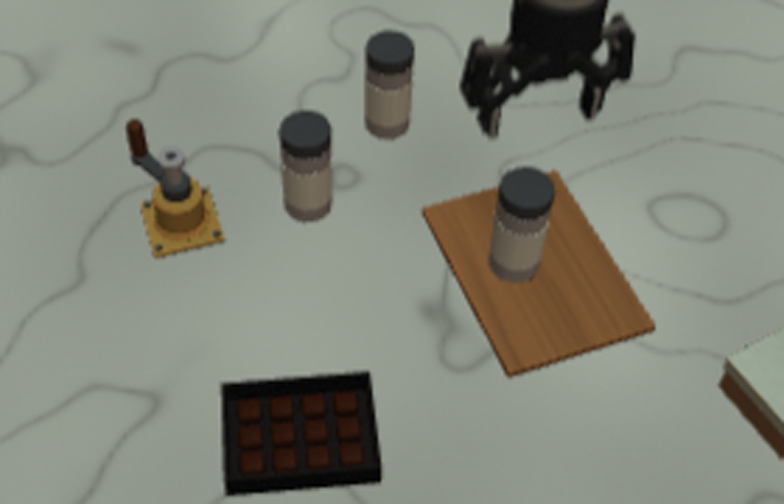

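View pics/t5.png

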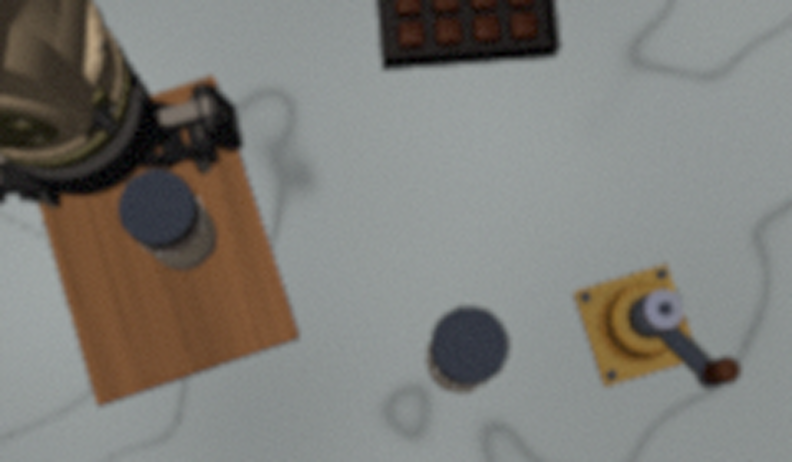

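The tin now stands upright on the board, with its lid at crop (526,187) in the scene view. I'll use its known position (tcp 0.5405, 0.163) to check each camera's bias.

```bash
python3 -c "
from h import *
print(ray('scene',347.9,206.8,.132),ray('top',208.2,212.4,.132))
print(ray('scene',221.4,196.1,.108),ray('scene',208.2,184.3,.114))
print(ray('scene',224.3,214.3,.008))"
```

```text
[0.5447 0.1642 0.132 ] [0.5411 0.16   0.132 ]
[ 0.5328 -0.1862  0.108 ] [ 0.4988 -0.2322  0.114 ]
[ 0.5166 -0.1926  0.008 ]
```

Call:
{"fn": "drive_tool", "kwargs": {"plan": [[[0,3.5,1.93,0,0,0,0.6],[0,3.5,1.93,0,0,0,0.6],[0,3.5,1.93,0,0,0,0.6],[0,3.5,1.93,0,0,0,0.6],[0,3.5,1.93,0,0,0,0.6]]]}}

```text
clock: 7.07
tcp_pos: [0.5165, -0.0369, 0.2042]
orientation: [-0.136, -0.694, -0.137, 0.694]
wrist_force: [0.3, -0.3, 0.5]
finger_gap: 0.0514
```

Call:
{"fn": "drive_tool", "kwargs": {"plan": [[[0.3,3.5,1.93,0,0,0,0.6],[0.3,3.5,1.93,0,0,0,0.6],[0.3,3.5,1.93,0,0,0,0.6],[0.3,3.5,1.93,0,0,0,0.6],[0.3,3.5,1.93,0,0,0,0.6]]]}}

```text
clock: 7.48
tcp_pos: [0.4933, -0.2357, 0.1891]
orientation: [-0.136, -0.694, -0.136, 0.694]
wrist_force: [0.9, -0.2, 0.2]
finger_gap: 0.0507
```

Call:
{"fn": "drive_tool", "kwargs": {"plan": [[[1,0,0,0,0,0,0.6],[1,0,0,0,0,0,0.6],[1,0,0,0,0,0,0.6],[0.8,0,0,0,0,0,0.6],[0,0,0,0,0,0,0.6]]]}}

```text
clock: 7.9
tcp_pos: [0.4931, -0.2318, 0.1493]
orientation: [-0.136, -0.693, -0.138, 0.695]
wrist_force: [-0.9, 0.9, -1.5]
finger_gap: 0.0516
```

```bash
python3 -c "
from h import *
go([.494,-.235,.081])
pic('scene','s6',(160,140,280,230),6)
pic('top','t6',(320,200,440,290),6)"
```

```text
t 7.9 pos [ 0.4931 -0.2318  0.1493] F [-0.9  0.9 -1.5] gap 0.0516
[[-0.003, 0.38, -0.925], [0.002, -0.925, -0.38], [-1.0, -0.004, 0.002]]
tool cm [6.83 0.36 0.02]
```

View pics/s6.png

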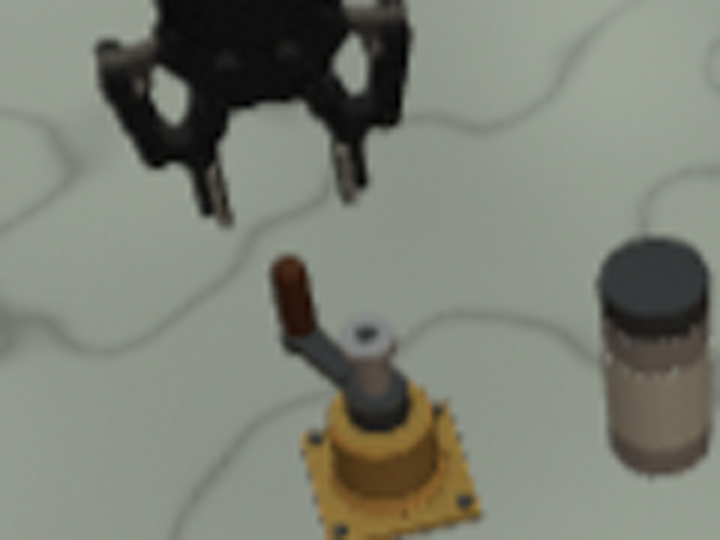

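View pics/t6.png

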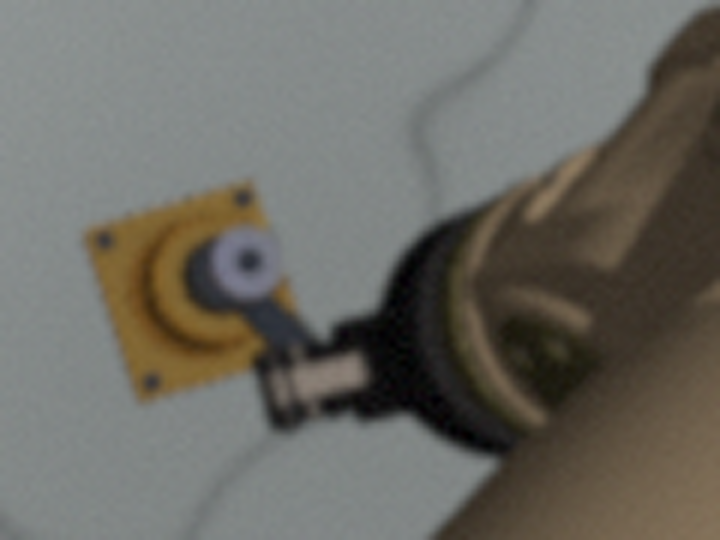

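The fingertips at crop (225,220) and (348,195) stand above and on both sides of the grip top at (290,265). I continue down.

Call:
{"fn": "drive_tool", "kwargs": {"plan": [[[0.5,0,0,0,0,0,0.6],[0.8,0,0,0,0,0,0.6],[0.7,0,0,0,0,0,0.6],[0,0,0,0,0,0,0.6],[0,0,0,0,0,0,0.6]]]}}

```text
clock: 8.42
tcp_pos: [0.4938, -0.2337, 0.1311]
orientation: [-0.136, -0.693, -0.137, 0.694]
wrist_force: [0.1, -0.0, -0.7]
finger_gap: 0.0514
```

```bash
python3 -c "
from h import *
go([.494,-.235,.081])
pic('scene','s7',(160,140,280,230),6)
print((proj('scene',[.494,-.235,.114])-[160,140])*6)
p=np.array([.494,-.235,.13]);y=np.array([.38,-.925,0])*.0255
print([(proj('scene',q)-[160,140])*6 for q in(p-y,p+y)])
"
```

```text
t 8.42 pos [ 0.4938 -0.2337  0.1311] F [ 0.1 -0.  -0.7] gap 0.0514
[[-0.001, 0.378, -0.926], [0.001, -0.926, -0.378], [-1.0, -0.001, 0.001]]
tool cm [5.01 0.14 0.02]
[286.2 258. ]
[array([334.8, 225. ]), array([227.4, 244.2])]
```

View pics/s7.png

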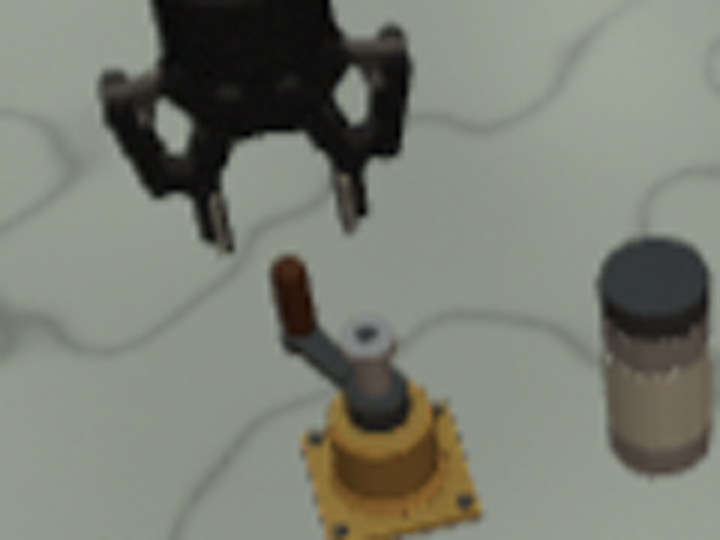

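Call:
{"fn": "drive_tool", "kwargs": {"plan": [[[0.8,0,0,0,0,0,0.6],[1.2,0.1,0,0,0,0,0.6],[1.2,0,0,0,0,0,0.6],[1.2,0,0,0,0,0,0.6],[0.6,0,0,0,0,0,0.6]]]}}

```text
clock: 8.88
tcp_pos: [0.4939, -0.2347, 0.0802]
orientation: [-0.136, -0.693, -0.137, 0.694]
wrist_force: [0.0, -0.2, -0.3]
finger_gap: 0.0514
```

```bash
python3 -c "
from h import *
go([.494,-.235,.081])
pic('scene','s8',(160,140,280,230),6)
pic('top','t8',(320,200,440,290),6)"
```

```text
t 8.88 pos [ 0.4939 -0.2347  0.0802] F [ 0.  -0.2 -0.3] gap 0.0514
[[-0.001, 0.378, -0.926], [0.001, -0.926, -0.378], [-1.0, -0.001, 0.001]]
tool cm [-0.08  0.03  0.  ]
```

View pics/s8.png

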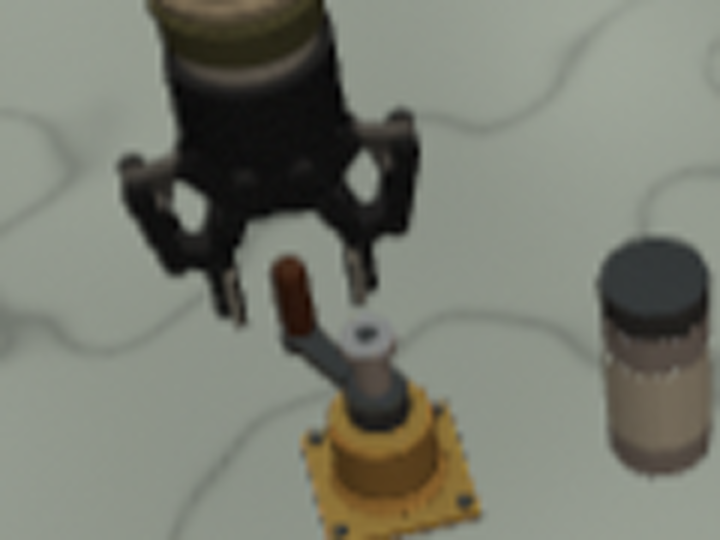

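View pics/t8.png

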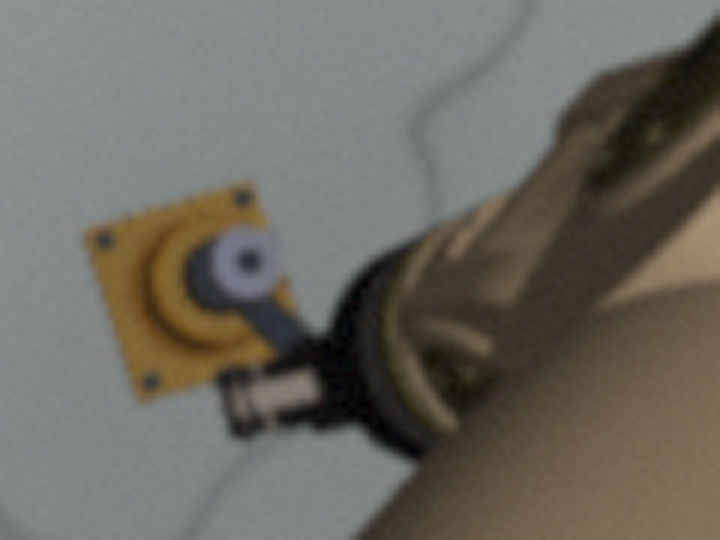

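The grip at (290,295) stands centred between the open pads at (235,310) and (358,285), above the crank arm, so I close.

Call:
{"fn": "drive_tool", "kwargs": {"plan": [[[0,0,0,0,0,0,0],[0,0,0,0,0,0,0],[0,0,0,0,0,0,0],[0,0,0,0,0,0,0],[0,0,0,0,0,0,0]]], "squeeze": 40}}

```text
clock: 9.4
tcp_pos: [0.495, -0.2354, 0.0827]
orientation: [0.137, 0.694, 0.136, -0.694]
wrist_force: [-1.1, -0.2, 3.9]
finger_gap: 0.0166
```

Call:
{"fn": "drive_tool", "kwargs": {"plan": [[[0,0,0,0,0,0,0],[0,0,0,0,0,0,0],[0,0,0,0,0,0,0],[0,0,0,0,0,0,0],[0,0,0,0,0,0,0]]]}}

```text
clock: 9.82
tcp_pos: [0.495, -0.2354, 0.0827]
orientation: [0.137, 0.694, 0.136, -0.694]
wrist_force: [-1.3, -0.6, 6.1]
finger_gap: 0.0165
```

```bash
python3 -c "
from h import *
go([.494,-.235,.081])
pic('scene','s9',(160,140,280,230),6)"
```

```text
t 9.82 pos [ 0.495  -0.2354  0.0827] F [-1.3 -0.6  6.1] gap 0.0165
[[0.001, 0.378, -0.926], [-0.001, -0.926, -0.378], [-1.0, 0.002, -0.001]]
tool cm [ 0.17 -0.08  0.08]
```

View pics/s9.png

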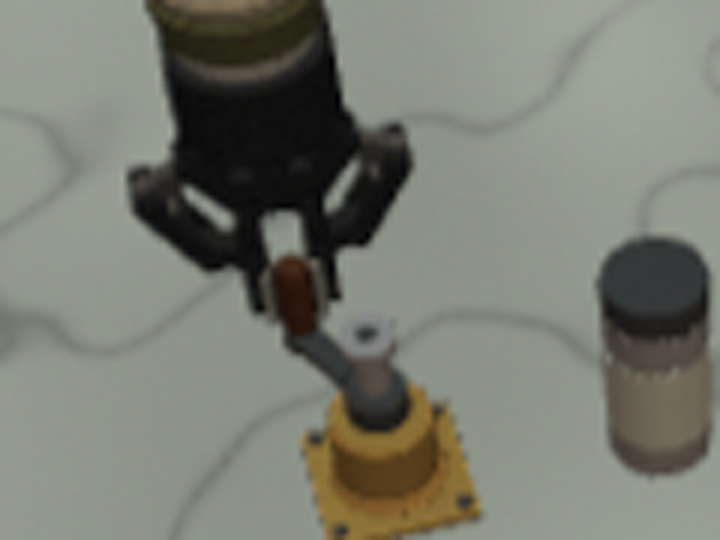

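```bash
cat >> h.py <<'E'
def arc(a0,step,n,r=5.8):
    a=np.deg2rad(a0+step*np.arange(n+1)); p=r*np.c_[np.cos(a),np.sin(a)]; d=np.diff(p,axis=0)
    return np.c_[d@[.378,-.926],d@[-.926,-.378]].round(2)
def ang(c=(.529,-.188)):
    p=env.get_state()["tcp_pos"]; d=p[:2]-c; print("ang",np.rad2deg(np.arctan2(d[1],d[0])).round(1)%360,"r",np.hypot(*d).round(4))
E
python3 -c "
from h import *
ang()
a=arc(234.3,5,55)
for i in range(11): print(234.3+25*i,a[5*i:5*i+5].tolist())"
```

```text
ang 234.4 r 0.0583
234.3 [[0.42, -0.29], [0.39, -0.32], [0.36, -0.36], [0.33, -0.39], [0.29, -0.41]]
259.3 [[0.26, -0.44], [0.22, -0.46], [0.18, -0.47], [0.13, -0.49], [0.09, -0.5]]
284.3 [[0.05, -0.5], [0.0, -0.51], [-0.04, -0.5], [-0.08, -0.5], [-0.13, -0.49]]
309.3 [[-0.17, -0.48], [-0.21, -0.46], [-0.25, -0.44], [-0.29, -0.42], [-0.32, -0.39]]
334.3 [[-0.36, -0.36], [-0.39, -0.33], [-0.41, -0.29], [-0.44, -0.26], [-0.46, -0.22]]
359.3 [[-0.47, -0.18], [-0.49, -0.13], [-0.5, -0.09], [-0.5, -0.05], [-0.51, -0.0]]
384.3 [[-0.5, 0.04], [-0.5, 0.08], [-0.49, 0.13], [-0.48, 0.17], [-0.46, 0.21]]
409.3 [[-0.44, 0.25], [-0.42, 0.29], [-0.39, 0.32], [-0.36, 0.36], [-0.33, 0.39]]
434.3 [[-0.29, 0.41], [-0.26, 0.44], [-0.22, 0.46], [-0.18, 0.47], [-0.13, 0.49]]
459.3 [[-0.09, 0.5], [-0.05, 0.5], [-0.0, 0.51], [0.04, 0.5], [0.08, 0.5]]
484.3 [[0.13, 0.49], [0.17, 0.48], [0.21, 0.46], [0.25, 0.44], [0.29, 0.42]]
```

Call:
{"fn": "drive_tool", "kwargs": {"plan": [[[0,0.42,-0.29,0,0,0,0],[0,0.39,-0.32,0,0,0,0],[0,0.36,-0.36,0,0,0,0],[0,0.33,-0.39,0,0,0,0],[0,0.29,-0.41,0,0,0,0]]]}}

```text
clock: 10.28
tcp_pos: [0.5177, -0.2461, 0.0827]
orientation: [-0.137, -0.694, -0.135, 0.694]
wrist_force: [-1.8, -3.8, 6.1]
finger_gap: 0.0167
```

```bash
python3 -c "
from h import *
go([.494,-.235,.081]);ang()
pic('scene','a1',(160,140,280,230),6)"
```

```text
t 10.28 pos [ 0.5177 -0.2461  0.0827] F [-1.8 -3.8  6.1] gap 0.0167
[[-0.0, 0.377, -0.926], [-0.002, -0.926, -0.377], [-1.0, 0.002, 0.001]]
tool cm [ 0.17 -1.92  1.78]
ang 259.0 r 0.0592
```

View pics/a1.png

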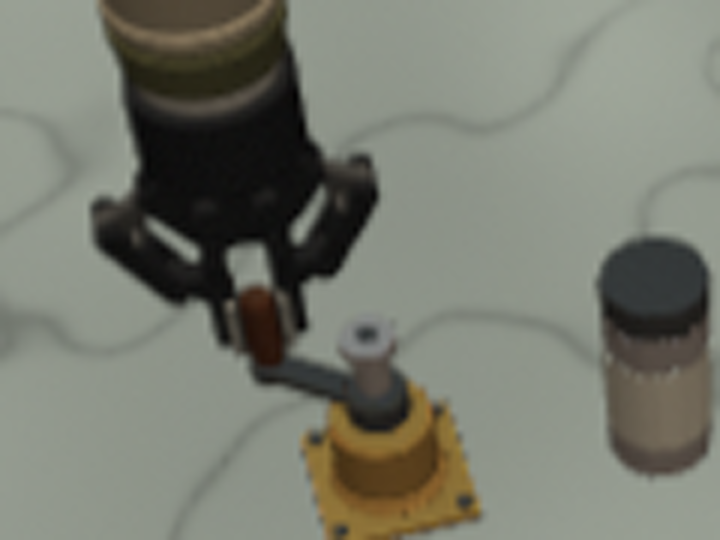

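The crank follows, forces stay small, and the bolt head is still at (368,335), so no drop yet.

Call:
{"fn": "drive_tool", "kwargs": {"plan": [[[0,0.26,-0.44,0,0,0,0],[0,0.22,-0.46,0,0,0,0],[0,0.18,-0.47,0,0,0,0],[0,0.13,-0.49,0,0,0,0],[0,0.09,-0.5,0,0,0,0]]]}}

```text
clock: 10.75
tcp_pos: [0.5434, -0.246, 0.0827]
orientation: [-0.137, -0.694, -0.134, 0.694]
wrist_force: [-0.9, -4.8, 4.2]
finger_gap: 0.0164
```

```bash
python3 -c "
from h import *
go([.494,-.235,.081]);ang()
pic('scene','a2',(160,140,280,230),6)"
```

```text
t 10.75 pos [ 0.5434 -0.246   0.0827] F [-0.9 -4.8  4.2] gap 0.0164
[[0.001, 0.377, -0.926], [-0.004, -0.926, -0.377], [-1.0, 0.004, 0.001]]
tool cm [ 0.17 -2.88  4.16]
ang 283.9 r 0.0597
```

View pics/a2.png

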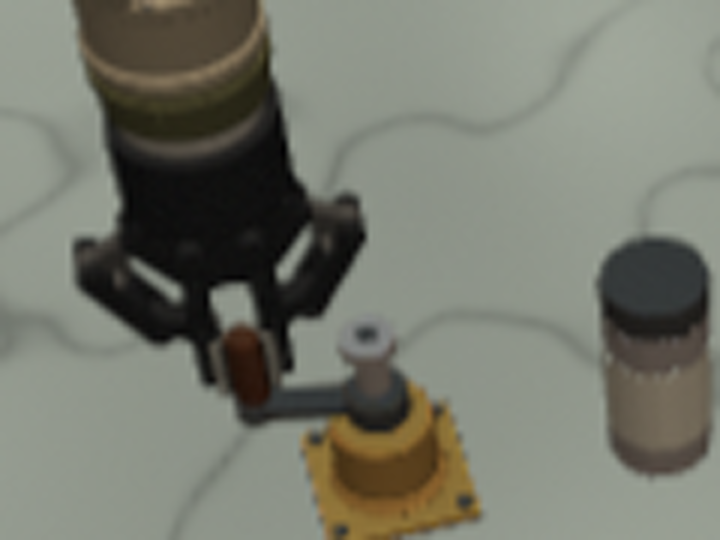

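Still up (head at (368,335)).

Call:
{"fn": "drive_tool", "kwargs": {"plan": [[[0,0.05,-0.5,0,0,0,0],[0,0,-0.51,0,0,0,0],[0,-0.04,-0.5,0,0,0,0],[0,-0.08,-0.5,0,0,0,0],[0,-0.13,-0.49,0,0,0,0]]]}}

```text
clock: 11.22
tcp_pos: [0.5667, -0.2348, 0.0828]
orientation: [0.137, 0.695, 0.134, -0.693]
wrist_force: [1.8, -6.2, 3.6]
finger_gap: 0.0167
```

```bash
python3 -c "
from h import *
go([.494,-.235,.081]);ang()
pic('scene','a3',(160,140,280,230),6)"
```

```text
t 11.22 pos [ 0.5667 -0.2348  0.0828] F [ 1.8 -6.2  3.6] gap 0.0167
[[0.003, 0.377, -0.926], [-0.004, -0.926, -0.377], [-1.0, 0.005, -0.001]]
tool cm [ 0.16 -2.72  6.74]
ang 308.8 r 0.0601
```

View pics/a3.png

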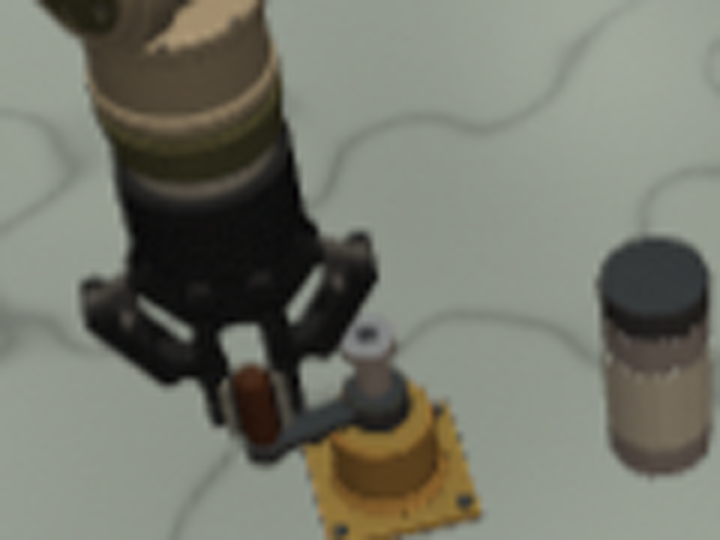

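The bolt head is still up at (369,335). The knuckle has passed over the head without contact.

Call:
{"fn": "drive_tool", "kwargs": {"plan": [[[0,-0.17,-0.48,0,0,0,0],[0,-0.21,-0.46,0,0,0,0],[0,-0.25,-0.44,0,0,0,0],[0,-0.29,-0.42,0,0,0,0],[0,-0.32,-0.39,0,0,0,0]]]}}

```text
clock: 11.68
tcp_pos: [0.5831, -0.214, 0.0828]
orientation: [0.137, 0.695, 0.135, -0.692]
wrist_force: [2.7, -4.3, 3.7]
finger_gap: 0.0168
```

```bash
python3 -c "
from h import *
go([.494,-.235,.081]);ang()
pic('scene','a4',(160,140,280,230),6)"
```

```text
t 11.68 pos [ 0.5831 -0.214   0.0828] F [ 2.7 -4.3  3.7] gap 0.0168
[[0.004, 0.378, -0.926], [-0.002, -0.926, -0.378], [-1.0, 0.004, -0.003]]
tool cm [ 0.15 -1.42  9.04]
ang 334.3 r 0.06
```

View pics/a4.png

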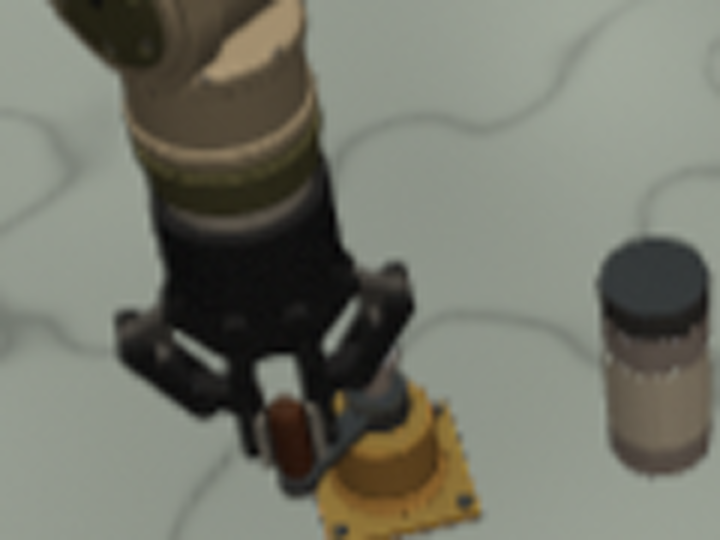

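The bolt head is now hidden in this view, so I check the top camera.

```bash
python3 -c "
from h import *
pic('top','ta4',(320,200,420,275),8)"
```

```text
(no output)
```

View pics/ta4.png

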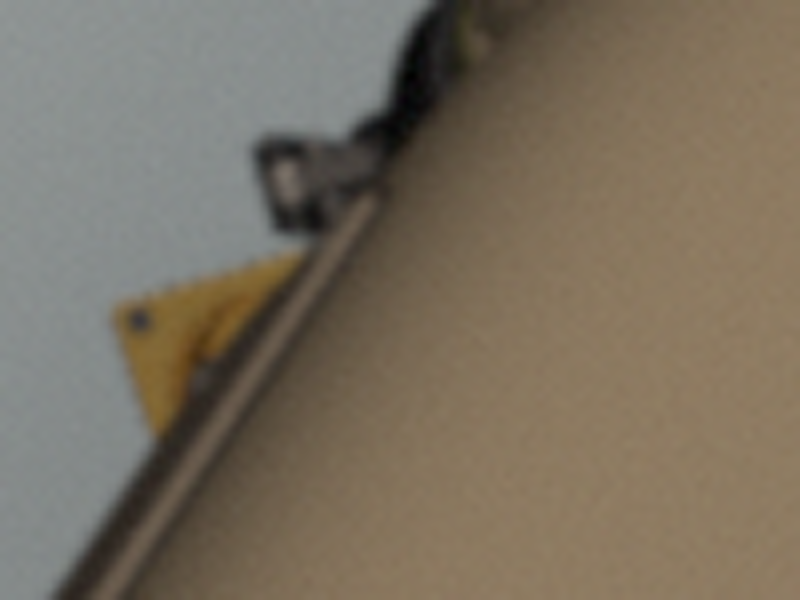

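```bash
python3 -c "
import cv2,numpy as np
o=[cv2.resize(cv2.imread(f'pics/{n}.png')[280:430,310:450],None,fx=2.6,fy=2.6) for n in('a3','a4')]
cv2.imwrite('pics/cmp.png',np.hstack(o))"
```

```text
(no output)
```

View pics/cmp.png

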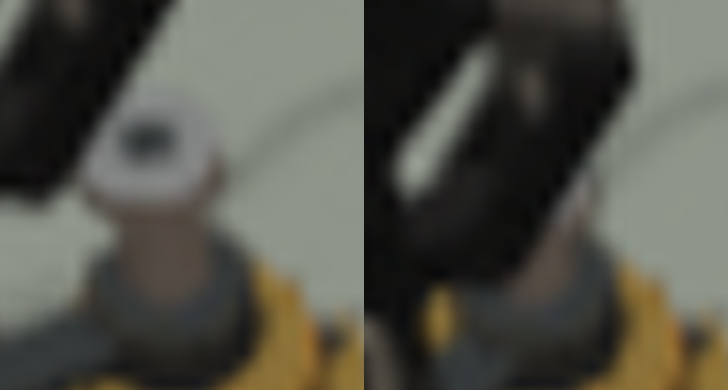

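Not dropped: the neck is visible and the head edge is unchanged. I go on.

Call:
{"fn": "drive_tool", "kwargs": {"plan": [[[0,-0.36,-0.36,0,0,0,0],[0,-0.39,-0.33,0,0,0,0],[0,-0.41,-0.29,0,0,0,0],[0,-0.44,-0.26,0,0,0,0],[0,-0.46,-0.22,0,0,0,0]]]}}

```text
clock: 12.2
tcp_pos: [0.5884, -0.1892, 0.0828]
orientation: [0.137, 0.695, 0.135, -0.693]
wrist_force: [4.3, -2.9, 4.0]
finger_gap: 0.0168
```

```bash
python3 -c "
from h import *
go([.494,-.235,.081]);ang()
pic('scene','a5',(160,140,280,230),6)"
```

```text
t 12.2 pos [ 0.5884 -0.1892  0.0828] F [ 4.3 -2.9  4. ] gap 0.0168
[[0.004, 0.378, -0.926], [-0.002, -0.926, -0.378], [-1.0, 0.003, -0.003]]
tool cm [ 0.15  0.67 10.48]
ang 358.9 r 0.0595
```

View pics/a5.png

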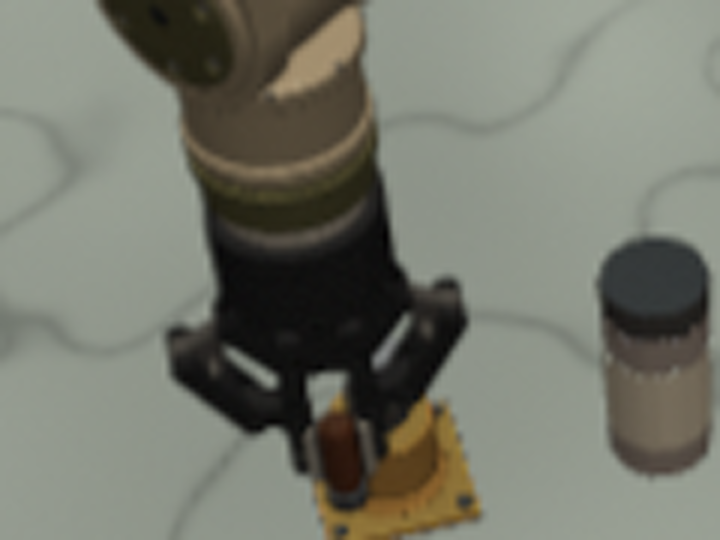

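The head is hidden behind the gripper here; I take one more 25° step.

Call:
{"fn": "drive_tool", "kwargs": {"plan": [[[0,-0.47,-0.18,0,0,0,0],[0,-0.49,-0.13,0,0,0,0],[0,-0.5,-0.09,0,0,0,0],[0,-0.5,-0.05,0,0,0,0],[0,-0.51,0,0,0,0,0]]]}}

```text
clock: 12.67
tcp_pos: [0.5826, -0.164, 0.0827]
orientation: [0.137, 0.695, 0.136, -0.693]
wrist_force: [3.0, -1.4, 6.2]
finger_gap: 0.017
```

```bash
python3 -c "
from h import *
go([.494,-.235,.081]);ang()
pic('scene','a6',(160,140,280,230),6)"
```

```text
t 12.67 pos [ 0.5826 -0.164   0.0827] F [ 3.  -1.4  6.2] gap 0.017
[[0.003, 0.378, -0.926], [-0.001, -0.926, -0.378], [-1.0, 0.002, -0.002]]
tool cm [ 0.15  3.22 10.88]
ang 24.1 r 0.0587
```

View pics/a6.png

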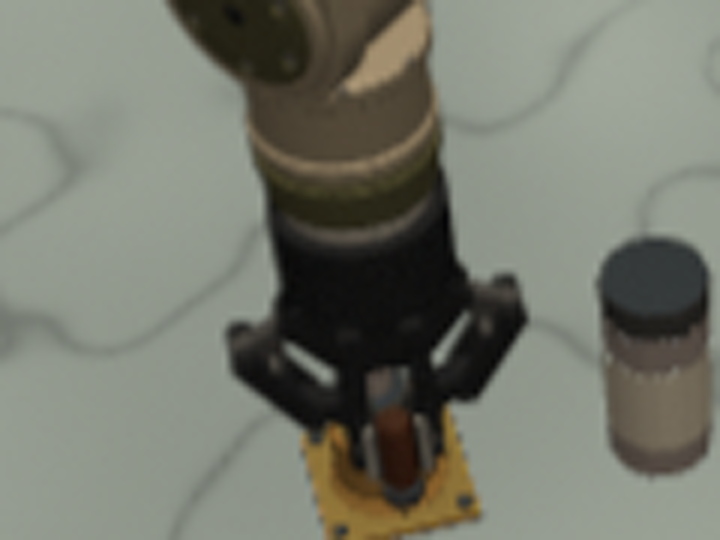

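```bash
python3 -c "
import cv2,numpy as np
o=[cv2.resize(cv2.imread(f'pics/{n}.png')[330:450,330:450],None,fx=3.3,fy=3.3)*1.0 for n in('a3','a6')]
cv2.imwrite('pics/cmp2.png',np.clip(np.hstack(o)*1.6,0,255))"
```

```text
[ WARN:0@0.101] global loadsave.cpp:1063 imwrite_ Unsupported depth image for selected encoder is fallbacked to CV_8U.
```

View pics/cmp2.png

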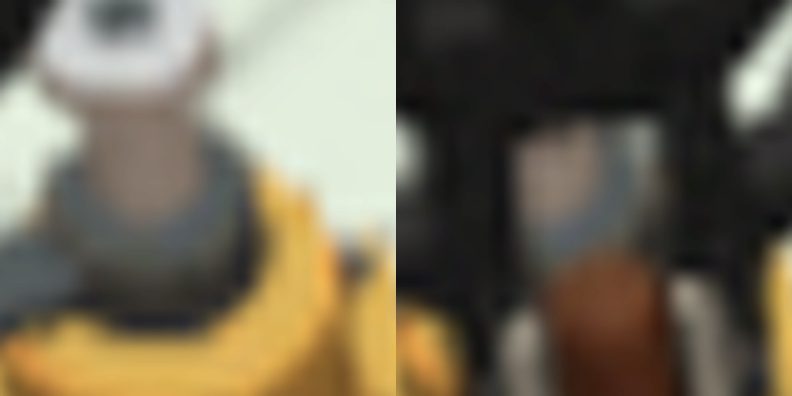

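Between the fingers the neck and the hub rim show as before, so there is no drop by 24°. I continue.

Call:
{"fn": "drive_tool", "kwargs": {"plan": [[[0,-0.5,0.04,0,0,0,0],[0,-0.5,0.08,0,0,0,0],[0,-0.49,0.13,0,0,0,0],[0,-0.48,0.17,0,0,0,0],[0,-0.46,0.21,0,0,0,0]]]}}

```text
clock: 13.13
tcp_pos: [0.572, -0.1491, 0.0831]
orientation: [0.14, 0.697, 0.131, -0.691]
wrist_force: [18.9, -19.6, -11.4]
finger_gap: 0.017
```

```bash
python3 -c "
from h import *
go([.494,-.235,.081]);ang()
pic('scene','a7',(160,140,280,230),6)"
```

```text
t 13.13 pos [ 0.572  -0.1491  0.0831] F [ 18.9 -19.6 -11.4] gap 0.017
[[0.011, 0.376, -0.926], [-0.01, -0.926, -0.376], [-1.0, 0.014, -0.006]]
tool cm [ 0.21  5.02 10.46]
ang 42.1 r 0.058
```

View pics/a7.png

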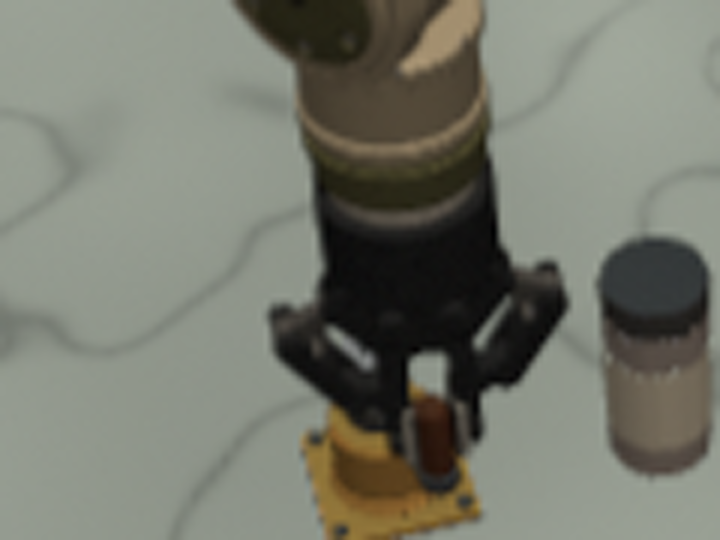

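The crank is blocked at 42° with about 27 N tangential, which looks like the stop. That puts the drop at about 345°, in the hidden interval. I turn forward to bring the head back into view and verify.

Call:
{"fn": "drive_tool", "kwargs": {"plan": [[[0,0.46,-0.21,0,0,0,0],[0,0.48,-0.17,0,0,0,0],[0,0.49,-0.13,0,0,0,0],[0,0.5,-0.08,0,0,0,0],[0,0.5,-0.04,0,0,0,0]]]}}

```text
clock: 13.6
tcp_pos: [0.5819, -0.1628, 0.0827]
orientation: [0.136, 0.695, 0.137, -0.693]
wrist_force: [2.6, 4.0, 9.5]
finger_gap: 0.0169
```

```bash
python3 -c "
from h import *
go([.494,-.235,.081]);ang()
pic('scene','b1',(160,140,280,230),6)
import cv2,numpy as np
o=[cv2.resize(cv2.imread(f'pics/{n}.png')[330:450,330:450],None,fx=3.3,fy=3.3)*1.0 for n in('a6','b1')]
cv2.imwrite('pics/cmp3.png',np.clip(np.hstack(o)*1.6,0,255).astype('uint8'))"
```

```text
t 13.6 pos [ 0.5819 -0.1628  0.0827] F [2.6 4.  9.5] gap 0.0169
[[0.002, 0.379, -0.925], [0.002, -0.925, -0.379], [-1.0, -0.002, -0.002]]
tool cm [ 0.14  3.35 10.87]
ang 25.4 r 0.0586
```

View pics/cmp3.png

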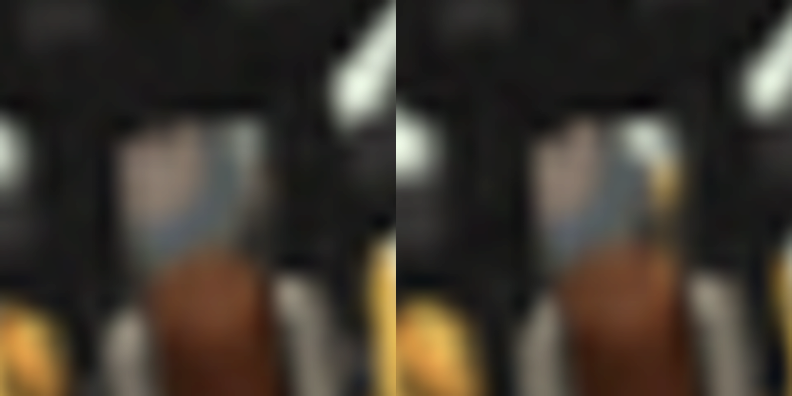

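Call:
{"fn": "drive_tool", "kwargs": {"plan": [[[0,1.01,0.05,0,0,0,0],[0,0.99,0.22,0,0,0,0],[0,0.93,0.4,0,0,0,0],[0,0.85,0.55,0,0,0,0],[0,0.75,0.69,0,0,0,0]]]}}

```text
clock: 14.07
tcp_pos: [0.5834, -0.2131, 0.0828]
orientation: [0.137, 0.696, 0.137, -0.692]
wrist_force: [6.6, -0.5, 3.6]
finger_gap: 0.0167
```

```bash
python3 -c "
from h import *
go([.494,-.235,.081]);ang()
pic('scene','b2',(160,140,280,230),6)
import cv2,numpy as np
o=[cv2.resize(cv2.imread(f'pics/{n}.png')[280:430,310:450],None,fx=2.6,fy=2.6) for n in('a4','b2')]
cv2.imwrite('pics/cmp4.png',np.hstack(o))"
```

```text
t 14.07 pos [ 0.5834 -0.2131  0.0828] F [ 6.6 -0.5  3.6] gap 0.0167
[[0.005, 0.379, -0.925], [0.0, -0.925, -0.379], [-1.0, 0.002, -0.005]]
tool cm [ 0.13 -1.36  9.1 ]
ang 335.3 r 0.0599
```

View pics/cmp4.png

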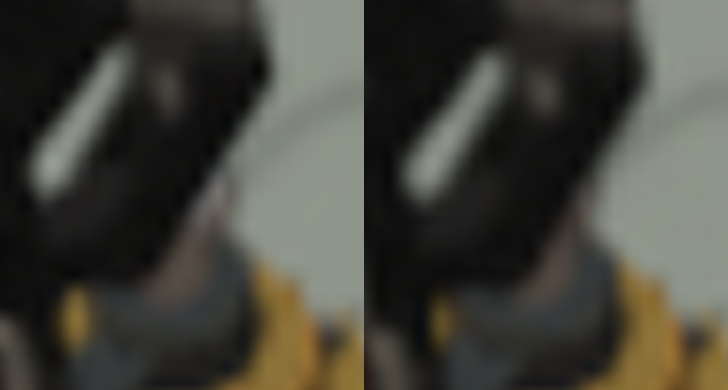

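Call:
{"fn": "drive_tool", "kwargs": {"plan": [[[0,0.32,0.39,0,0,0,0],[0,0.29,0.42,0,0,0,0],[0,0.25,0.44,0,0,0,0],[0,0.21,0.46,0,0,0,0],[0,0.17,0.48,0,0,0,0]]]}}

```text
clock: 14.53
tcp_pos: [0.5673, -0.2342, 0.0828]
orientation: [0.137, 0.695, 0.135, -0.692]
wrist_force: [5.8, -4.2, 3.3]
finger_gap: 0.0169
```

```bash
python3 -c "
from h import *
go([.494,-.235,.081]);ang()
pic('scene','b3',(160,140,280,230),6)
import cv2,numpy as np
o=[cv2.resize(cv2.imread(f'pics/{n}.png')[280:430,310:450],None,fx=2.6,fy=2.6) for n in('a3','b3')]
cv2.imwrite('pics/cmp5.png',np.hstack(o))"
```

```text
t 14.53 pos [ 0.5673 -0.2342  0.0828] F [ 5.8 -4.2  3.3] gap 0.0169
[[0.005, 0.378, -0.926], [-0.002, -0.926, -0.378], [-1.0, 0.004, -0.003]]
tool cm [ 0.15 -2.7   6.82]
ang 309.7 r 0.06
```

View pics/cmp5.png

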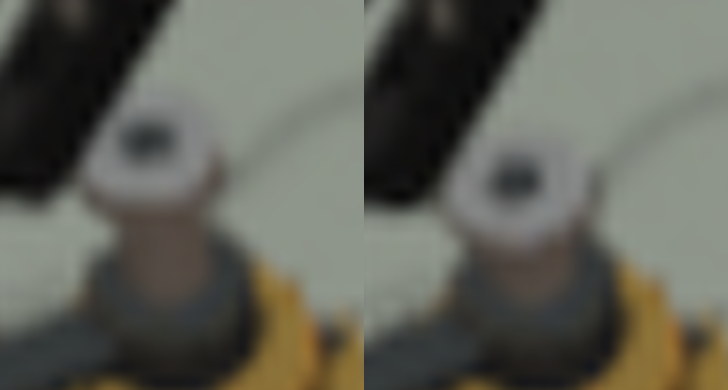

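The drop is confirmed: the head sits about 2.4 px lower than at the same angle before. The stop at 42° puts the drop at about 345°, so I now turn forward 325° to reach 345° again.

```bash
python3 -c "
from h import *
a=arc(309.3,-10,30)
for i in range(6): print(309.3-50*i,a[5*i:5*i+5].tolist())
print(arc(9.3,-5,5).tolist())
for z in(.108,.099,.098,.088): print(proj('scene',[.529,-.188,z])*6)"
```

```text
309.3 [[0.21, 0.99], [0.04, 1.01], [-0.14, 1.0], [-0.31, 0.96], [-0.47, 0.89]]
259.3 [[-0.62, 0.8], [-0.75, 0.68], [-0.86, 0.54], [-0.94, 0.38], [-0.99, 0.21]]
209.3 [[-1.01, 0.04], [-1.0, -0.14], [-0.96, -0.31], [-0.89, -0.47], [-0.8, -0.62]]
159.3 [[-0.68, -0.75], [-0.54, -0.86], [-0.38, -0.94], [-0.21, -0.99], [-0.04, -1.01]]
109.30000000000001 [[0.14, -1.0], [0.31, -0.96], [0.47, -0.89], [0.62, -0.8], [0.75, -0.68]]
59.30000000000001 [[0.86, -0.54], [0.94, -0.38], [0.99, -0.21], [1.01, -0.04], [1.0, 0.14]]
[[0.49, 0.13], [0.47, 0.18], [0.46, 0.22], [0.44, 0.26], [0.41, 0.29]]
[1326.6 1170. ]
[1328.4 1183.2]
[1329.  1184.4]
[1331.4 1198.8]
```

Call:
{"fn": "drive_tool", "kwargs": {"plan": [[[0,0.21,0.99,0,0,0,0],[0,0.04,1.01,0,0,0,0],[0,-0.14,1,0,0,0,0],[0,-0.31,0.96,0,0,0,0],[0,-0.47,0.89,0,0,0,0]]]}}

```text
clock: 15.0
tcp_pos: [0.5183, -0.2463, 0.0827]
orientation: [0.137, 0.695, 0.135, -0.693]
wrist_force: [1.9, -1.8, 6.9]
finger_gap: 0.0162
```

```bash
python3 -c "
from h import *
go([.494,-.235,.081]);ang()"
```

```text
t 15.0 pos [ 0.5183 -0.2463  0.0827] F [ 1.9 -1.8  6.9] gap 0.0162
[[0.002, 0.378, -0.926], [-0.002, -0.926, -0.378], [-1.0, 0.003, -0.001]]
tool cm [ 0.16 -1.96  1.83]
ang 259.6 r 0.0592
```

Call:
{"fn": "drive_tool", "kwargs": {"plan": [[[0,-0.62,0.8,0,0,0,0],[0,-0.75,0.68,0,0,0,0],[0,-0.86,0.54,0,0,0,0],[0,-0.94,0.38,0,0,0,0],[0,-0.99,0.21,0,0,0,0]]]}}

```text
clock: 15.42
tcp_pos: [0.4788, -0.2161, 0.0827]
orientation: [0.136, 0.695, 0.136, -0.693]
wrist_force: [6.2, 0.4, 4.6]
finger_gap: 0.0165
```

```bash
python3 -c "
from h import *
go([.494,-.235,.081]);ang()
pic('scene','b5',(160,140,280,230),6)"
```

```text
t 15.42 pos [ 0.4788 -0.2161  0.0827] F [6.2 0.4 4.6] gap 0.0165
[[0.003, 0.378, -0.926], [0.0, -0.926, -0.378], [-1.0, 0.001, -0.003]]
tool cm [ 0.17  2.32 -0.7 ]
ang 209.2 r 0.0576
```

View pics/b5.png

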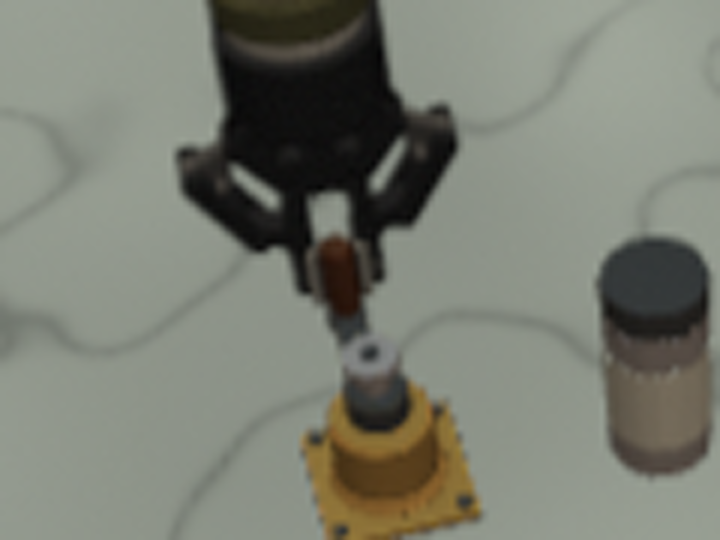

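The bolt is going in: head centre (370,354), 19 px (about 13 mm) below the start, as expected for 135° of turn.

Call:
{"fn": "drive_tool", "kwargs": {"plan": [[[0,-1.01,0.04,0,0,0,0],[0,-1,-0.14,0,0,0,0],[0,-0.96,-0.31,0,0,0,0],[0,-0.89,-0.47,0,0,0,0],[0,-0.8,-0.62,0,0,0,0]]]}}

```text
clock: 15.88
tcp_pos: [0.4763, -0.1683, 0.0827]
orientation: [0.137, 0.695, 0.135, -0.692]
wrist_force: [8.8, -6.0, 1.3]
finger_gap: 0.0164
```

Call:
{"fn": "drive_tool", "kwargs": {"plan": [[[0,-0.68,-0.75,0,0,0,0],[0,-0.54,-0.86,0,0,0,0],[0,-0.38,-0.94,0,0,0,0],[0,-0.21,-0.99,0,0,0,0],[0,-0.04,-1.01,0,0,0,0]]]}}

```text
clock: 16.3
tcp_pos: [0.5103, -0.1349, 0.0826]
orientation: [0.138, 0.694, 0.134, -0.694]
wrist_force: [1.0, -9.7, 5.9]
finger_gap: 0.0169
```

```bash
python3 -c "
from h import *
go([.494,-.235,.081]);ang()
pic('scene','b7',(160,140,280,230),6)"
```

```text
t 16.3 pos [ 0.5103 -0.1349  0.0826] F [ 1.  -9.7  5.9] gap 0.0169
[[0.001, 0.377, -0.926], [-0.005, -0.926, -0.377], [-1.0, 0.005, 0.001]]
tool cm [0.21 8.66 5.28]
ang 109.4 r 0.0563
```

View pics/b7.png

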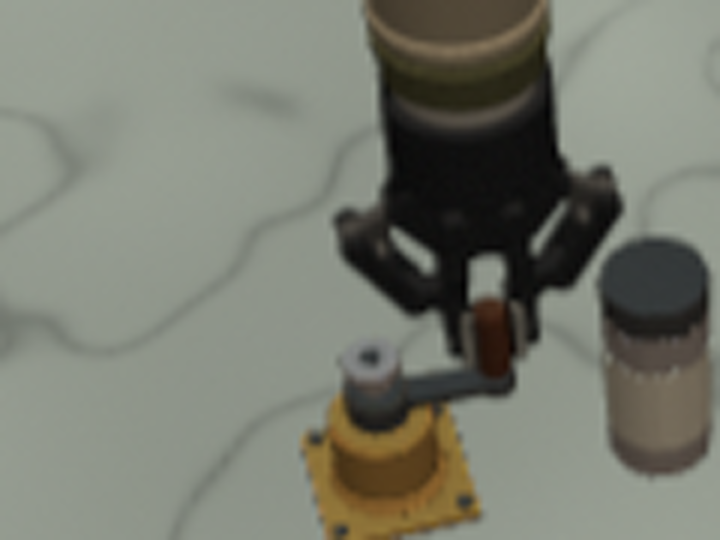

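Head now at (371,358), and the crank still follows well clear of the second tin.

Call:
{"fn": "drive_tool", "kwargs": {"plan": [[[0,0.14,-1,0,0,0,0],[0,0.31,-0.96,0,0,0,0],[0,0.47,-0.89,0,0,0,0],[0,0.62,-0.8,0,0,0,0],[0,0.75,-0.68,0,0,0,0]]]}}

```text
clock: 16.77
tcp_pos: [0.5572, -0.1379, 0.0826]
orientation: [-0.136, -0.693, -0.136, 0.695]
wrist_force: [-3.8, -1.9, 12.8]
finger_gap: 0.0167
```

Call:
{"fn": "drive_tool", "kwargs": {"plan": [[[0,0.86,-0.54,0,0,0,0],[0,0.94,-0.38,0,0,0,0],[0,0.99,-0.21,0,0,0,0],[0,1.01,-0.04,0,0,0,0],[0,1,0.14,0,0,0,0]]]}}

```text
clock: 17.18
tcp_pos: [0.5871, -0.1772, 0.0827]
orientation: [0.136, 0.695, 0.138, -0.693]
wrist_force: [4.8, 4.8, 7.8]
finger_gap: 0.0166
```

Call:
{"fn": "drive_tool", "kwargs": {"plan": [[[0,0.49,0.13,0,0,0,0],[0,0.47,0.18,0,0,0,0],[0,0.46,0.22,0,0,0,0],[0,0.44,0.26,0,0,0,0],[0,0.41,0.29,0,0,0,0]]]}}

```text
clock: 17.6
tcp_pos: [0.5867, -0.2035, 0.0828]
orientation: [0.137, 0.696, 0.136, -0.692]
wrist_force: [8.0, 0.4, 4.2]
finger_gap: 0.0167
```

```bash
python3 -c "
from h import *
go([.494,-.235,.081]);ang()
pic('scene','b10',(160,140,280,230),6)"
```

```text
t 17.6 pos [ 0.5867 -0.2035  0.0828] F [8.  0.4 4.2] gap 0.0167
[[0.005, 0.379, -0.925], [0.0, -0.925, -0.379], [-1.0, 0.002, -0.005]]
tool cm [ 0.13 -0.6   9.77]
ang 344.9 r 0.0597
```

View pics/b10.png

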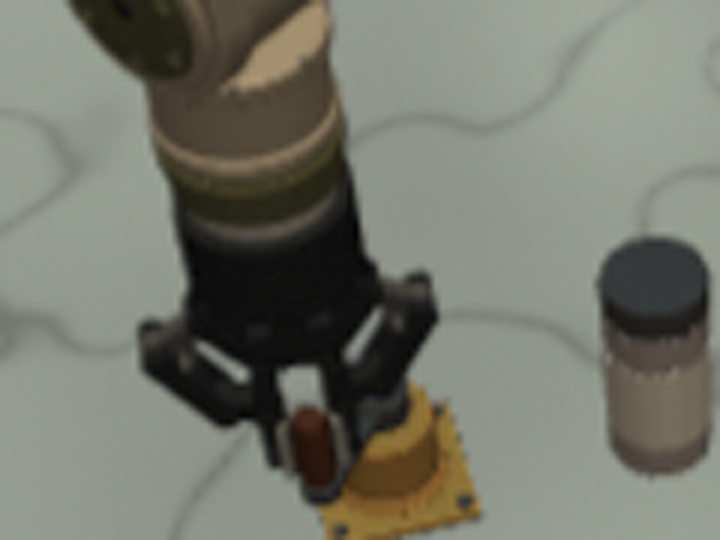

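The crank is at 345° but the head is hidden. There is a quarter turn of tolerance, so I go 25° farther to see the head and measure its height.

Call:
{"fn": "drive_tool", "kwargs": {"plan": [[[0,0.39,0.33,0,0,0,0],[0,0.36,0.36,0,0,0,0],[0,0.32,0.39,0,0,0,0],[0,0.29,0.42,0,0,0,0],[0,0.25,0.44,0,0,0,0]]]}}

```text
clock: 18.07
tcp_pos: [0.5747, -0.2269, 0.0828]
orientation: [0.137, 0.695, 0.135, -0.692]
wrist_force: [7.5, -2.3, 4.1]
finger_gap: 0.0168
```

```bash
python3 -c "
from h import *
go([.494,-.235,.081]);ang()
pic('scene','b11',(160,140,280,230),6)
import cv2,numpy as np
o=[cv2.resize(cv2.imread(f'pics/{n}.png')[280:430,310:450],None,fx=1.8,fy=1.8) for n in('a3','b3','b11')]
cv2.imwrite('pics/cmp6.png',np.hstack(o))"
```

```text
t 18.07 pos [ 0.5747 -0.2269  0.0828] F [ 7.5 -2.3  4.1] gap 0.0168
[[0.005, 0.378, -0.926], [-0.002, -0.926, -0.378], [-1.0, 0.004, -0.004]]
tool cm [ 0.14 -2.3   7.78]
ang 319.6 r 0.06
```

View pics/cmp6.png

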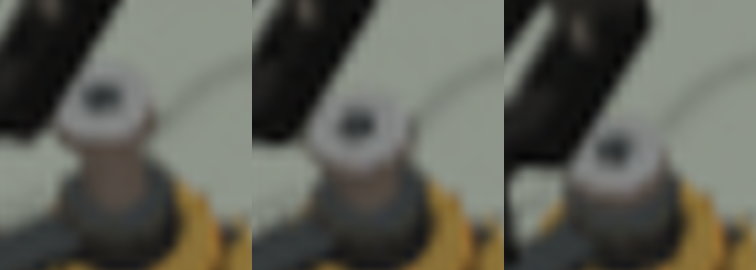

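Head socket rows are 98 → 123.5 → 150, i.e. 9.8 mm of drop and then 10.2 mm of travel since. That puts the bolt at about -0.021, inside the range. I let it settle and take a last look.

Call:
{"fn": "drive_tool", "kwargs": {"plan": [[[0,0,0,0,0,0,0],[0,0,0,0,0,0,0],[0,0,0,0,0,0,0],[0,0,0,0,0,0,0],[0,0,0,0,0,0,0]]]}}

```text
clock: 18.53
tcp_pos: [0.574, -0.2277, 0.0828]
orientation: [0.137, 0.695, 0.135, -0.693]
wrist_force: [4.6, -5.9, 4.1]
finger_gap: 0.0167
```

```bash
python3 -c "
from h import *
go([.494,-.235,.081]);ang(); print(env.get_state()['qvel'].round(3))
pic('scene','f1')"
```

```text
t 18.53 pos [ 0.574  -0.2277  0.0828] F [ 4.6 -5.9  4.1] gap 0.0167
[[0.004, 0.378, -0.926], [-0.003, -0.926, -0.378], [-1.0, 0.004, -0.002]]
tool cm [ 0.15 -2.34  7.69]
ang 318.6 r 0.06
[-0.     0.001  0.001  0.    -0.001 -0.001]
```

View pics/f1.png

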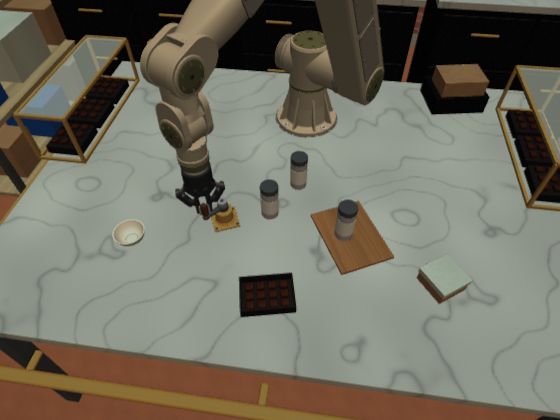

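The tin stands on the board at (346,220). The tray, dish and gift box are where they were, the grip is held and nothing is moving, so I hand in.

```bash
python3 -c "
from workcell import env
print(env.hand_in())"
```

```text
the job is handed in; nothing more can be done
None
```

The job is done and handed in at about 18.5 s; the hand-in gave no verdict. The tin stands upright and released on the board. The bolt dropped off the start of the thread and was turned forward about one full turn, and the closed fingers still hold the grip.

- **Tin:** I took the one farthest right, beside the clamp. The final picture shows it upright on the board.
- **Drop:** I turned the bolt backward in 25° steps until it hit the stop at about 42° (27 N). That puts the drop near 345°, during steady backward motion. The gripper hid the head at that moment, and my in-between views wrongly looked like "not dropped". I confirmed the drop afterwards, with the head about 10 mm lower at the same crank angle, but never saw it happen.
- **Forward turn:** I turned forward to about 319°, roughly 25° past one full turn, so that the head could be seen and measured. The picture shows about 10.2 mm more travel since the post-drop view. That puts the bolt near -0.021 m, inside the -0.0225 to -0.0175 range.
- **Final state:** The arm was still, with a finger gap of 16.7 mm on the grip, squeeze set to 40 N and about 8 N at the wrist. The tray, gift box and dish look unmoved.

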